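# Hook the balance spring of a magnifier lamp onto its post

### The arm

A 6-joint arm with a two-finger parallel gripper is mounted at the origin on the work surface. World frame = base frame: x ahead of the robot, y to its left, z up, the work surface at z = 0. Lengths are in m, angles in degrees, forces in N, time in s.
With the tool pointing down it reaches from about 0.4 to 0.825 m from the base axis. Payload 7 kg.
Tool frame: the origin (TCP) lies on the centre line of the jaws, within the pads' length; the fingertips stand 8 mm ahead of it and the grasp point (between the pads) lies 11 mm behind it; z points along the fingers, y is the line along which they close (so a half turn about z gives the same grasp; the last joint's range is limited). The gripper opens to 88 mm and grips with 3 to 60 N. Pads are 19 mm wide; open, the fingers measure 130 mm over their backs; the gripper's body (78 mm by 193 mm) begins 47 mm behind the grasp point.
Start: joints at [-52.42, 20.546, 0.682, 0, -70.136, -16.507], TCP at [0.243, -0.63, 0.235] pointing down, gripper open.
Joint ranges: [-176.03, 176.03], [-82.01, 121.73], [-58.28, 71.71], [-173.87, 95.51], [-174.79, -0.11], [-173.66, 173.66]. Speed limits (degrees/s): [136.94, 136.94, 172.46, 180, 180, 180].

### API

Orientations are given as [roll, pitch, yaw] about the fixed x, y, z axes, in that order (R = Rz(yaw) Ry(pitch) Rx(roll)).
In Python, from plant import telemetry, viewer, close_job, models gives the robot as it stands.
- The arm moves only by the shell command python3 -m handwheel 'ROWS' [FORCE]. ROWS is JSON, a list of rows, each an object with "grip": the closure, from -1 (fully open) to 1 (shut); "travel": the shift along the tool's x, y, z as a fraction of full scale, a list of three; "spin": the turn about the tool's z as a fraction of full scale. A call has 1 to 8 rows; each row shifts and turns the commanded pose from where the row before left it, along the tool's axes as they then stand; what a row does not reach is not made up. Full scale, the value 1, is 0.025 m for a shift and 5 degrees for a turn. A row lasts 1/8 s, in which the tool goes at most 62.5 mm and 10.7 degrees, less where a joint would pass 70% of its speed; a pose out of reach is approached as far as the arm can. A call with a number of a shift or a turn outside -1 to 1 is refused whole. A call with a gripper value outside its range is refused whole. The fingers move at their own pace and stop on an object; FORCE is the grip in N (left out, the last holds). Time passes only in rows, so rows that do not move let the fingers close. It gives the time, the measured TCP pose, the force, the opening and the grip force at its end, in the units of the state.
- telemetry.get_state(): the state, without advancing time (a new reading comes with each control period).
- viewer.capture(name): name is "side" or "top"; returns the picture (384x512x3 uint8, red, green, blue); there is no depth.
- viewer.calibration(name): a dict with "fx", "fy", "cx", "cy" (pixels), "k1" (the pictures are not rectified: a ray, as slopes to the right and down, at radius r is drawn at 1 + k1 r^2 times it, then the intrinsics apply), "T" (4x4, takes a point from camera to world coordinates). Camera axes: x right, y down, z forward; pixel columns grow to the right and rows downward; lengths in m; the calibration is good to about 2 mm. A picture is of the moment at which its call begins. calibration takes no time and is no camera call.
- close_job(): hands the job in; it is judged then, once.
Trained networks look in the newest picture that a camera, given by its name, has taken for a name from the list of things; names that differ only in an ending like _2 or _b are one class to them, and where a whole thing is asked for, a point or a joint stands for the part that bears it (a point fixed in the world has none). Each returns a list of dicts, best first, with "p" (0 to 1); they miss things now and then, are a little off and sometimes report something else, mostly with a low value. They report only what shows in the picture. A call takes as long as a camera call.
- models.find_in(camera, thing): "position" ([column, row] in pixels, amid what is visible of it).
The state is a dict: "time_s": time; "joints": joint angles; "qd": joint speeds; "joint_torque": joint torques, N m; "tcp_pos": TCP position; "eef_rot": TCP orientation; "contact_force": force on the tool from outside, world axes, zero at the start; "moment": the same for the moment, N m; "gripper_width": finger opening in m; "gripper_force": force on a finger pad.
Only numpy, scipy, OpenCV 4.12 (cv2) and the standard library are available. Lean on these libraries where they do the work, as an engineer would, in place of code of your own. Each camera call takes 0.05 s, during which the arm holds its last target. There are 200 camera calls.

### The job

Take the yellow-handled spring puller from the tool rack, put its pin down through the red loop at the loose end of the lamp spring, and stretch the spring until its hook can swing round the brass post and settle on it, pulled snug by the spring. Do this with the puller only, never touching the red hook and loop with the gripper; then stand the puller back upright in a slot of the rack and let go of it.

Things in the scene. Friction and masses are not known exactly. Their poses are not given: they have to be found in the camera images.
- puller: Spring puller, 150 g, upright in a rack slot; the only tool with a yellow square handle (neighbours: round red and blue handles; slots vary). Origin: centre of its pin's tip, z up. Round pin 10 mm diameter to z = 65 mm; disc 60 mm diameter, 6 mm thick; handle 26 x 26 mm, flats along x and y, z = 71 to 136 mm. In the rack the disc rests on the top, the tip 10 mm above the bench.
- hook: Spring's loose end, red 5 mm wire, level, 45 mm above the bench. Origin: where the post's axis sits when hooked; x away from pivot, y left, z up. Crossbar at x = 7.5 mm; behind it (-x) an 18 mm wide throat between the shank (y = -9) and a lip (y = 9, ending at x = -9.5). Coil starts at x = -50. The post enters from +y behind the lip, at x = -42 to -16 (-28 best); then the crossbar seats on it.
- loop (a point): Middle of the closed red pulling loop on the hook, 25 mm out (+x) from the hook's origin; axes as the hook's. Inside, the loop is 30 mm wide (y) and reaches from 15 mm behind this point to a V-shaped end; the puller's 10 mm pin settles in the V 14 mm ahead (+x) of this point when pulling. Open from above; 45 mm above the bench.
- pivot (a point): Fixed upright pivot of the spring at its height. The spring only slides out along its line and swings level about this point; it cannot rise or tilt, and stays at the angle where it is left. Slack, the hook's origin is 125 mm from here, 17 to 32 degrees clockwise (from above) of the line pivot to post. Stretch at most 75 mm; 1.6 N at first plus 0.8 N per 10 mm. Pivot top 64 mm above bench.
- bracket: White lamp bracket, plate 235 x 100 x 10 mm (x = -185 to 50), fixed, with an upright brass post. Origin: on the brass post's axis at bench height; x points from pivot to post, z up; the pivot is 150 mm back at x = -150 mm, y = 0. Post 10 mm diameter, 14 mm cap, top 71 mm above the bench. A tube lies along x = -185 to 130 mm at y = 42 mm, top 22 mm high. Hooked, the spring is stretched 25 mm.
- rack: Grey tool rack fixed on the bench, block 76 x 275 x 75 mm. Origin: centre of its underside, y along its length, z up. Three square slots, 35 mm wide, right through, at x = 0 and y = -90, 0, 90 mm. Each holds one tool at the start, hanging by its disc; the puller's own slot stays free for it.

How it is judged:
By the outcome, as a careful person would: the job done as asked, in the order asked, and still so for the second after the job is handed in, with the robot touching nothing.
It also fails if it takes over 61 s, if anything falls off the work surface, if the arm or the gripper's body presses on something with over 40 N, if the wrist force passes 120 N, or if a joint passes its speed limit or range.

## Working session

There is one attempt and no reset: what is moved stays moved. The work goes in short steps, Python scripts to look and compute and a shell command to move; the robot and the scene stay as the last step left them, time stands still between calls to the robot, and variables do not carry over. Pictures are saved under pics/ and viewed, at most 10 in all, crops included, and the job is handed in when it is done.

```bash
mkdir -p pics; ls; cat > h.py <<'E'
import numpy as np, cv2
from plant import telemetry, viewer, models
def ray(cam,px):
    c=viewer.calibration(cam); T=np.array(c["T"]); d=np.array([(px[0]-c["cx"])/c["fx"],(px[1]-c["cy"])/c["fy"]])
    u=d.copy()
    for _ in range(20): u=d/(1+c["k1"]*(u@u))
    return T[:3,3],T[:3,:3]@np.array([u[0],u[1],1])
def at(cam,px,z):
    o,v=ray(cam,px); return o+v*(z-o[2])/v[2]
def proj(cam,p):
    c=viewer.calibration(cam); T=np.array(c["T"]); q=T[:3,:3].T@(np.array(p)-T[:3,3]); u=q[:2]/q[2]; u=u*(1+c["k1"]*(u@u))
    return np.array([u[0]*c["fx"]+c["cx"],u[1]*c["fy"]+c["cy"]])
def snap(cam,name,box=None,s=1):
    im=viewer.capture(cam); im=np.array(im)[:,:,::-1]
    if box: im=im[box[1]:box[3],box[0]:box[2]]
    cv2.imwrite("pics/"+name,cv2.resize(im,None,fx=s,fy=s,interpolation=cv2.INTER_CUBIC))
E
python3 - <<'E'
from h import *
t=viewer.capture("top");s=viewer.capture("side")
im=np.hstack([t,s])[:,:,::-1]
cv2.imwrite("pics/t.png",t[:,:,::-1]);cv2.imwrite("pics/s.png",s[:,:,::-1])
cv2.imwrite("pics/a.png",cv2.resize(t[:,:,::-1],(800,600)));cv2.imwrite("pics/b.png",cv2.resize(s[:,:,::-1],(800,600)))
for c in ("top","side"):
    print(c,np.round(viewer.calibration(c)["T"],3).tolist(),viewer.calibration(c)["fx"])
    for n in ("puller","hook","loop","pivot","bracket","rack"):
        print(n,[(np.round(d["position"],1).tolist(),round(d["p"],2)) for d in models.find_in(c,n)][:3])
print(telemetry.get_state())
E
```

```text
pics
top [[0.017, -0.986, 0.165, 0.411], [-1.0, -0.016, 0.004, -0.062], [-0.001, -0.165, -0.986, 0.904], [0.0, 0.0, 0.0, 1.0]] 401.7276179676195
puller [([354.8, 201.2], 0.83), ([109.4, 195.5], 0.53)]
hook [([108.9, 196.9], 0.55)]
loop [([109.3, 198.5], 0.51)]
pivot [([142.2, 191.2], 0.81)]
bracket [([141.1, 191.4], 0.57)]
rack [([343.4, 211.3], 0.92), ([139.1, 189.7], 0.27)]
side [[0.998, -0.04, 0.04, 0.536], [-0.057, -0.645, 0.762, -0.698], [-0.005, -0.763, -0.646, 0.6], [0.0, 0.0, 0.0, 1.0]] 403.24810478588023
puller [([235.6, 258.4], 0.72)]
hook []
loop []
pivot [([246.1, 141.1], 0.6)]
bracket [([245.9, 145.5], 0.73), ([232.7, 255.3], 0.4)]
rack [([233.3, 320.0], 0.68)]
{'time_s': 0.7, 'joints': array([-5.24206072e+01,  2.05441316e+01,  6.81143848e-01, -8.37786008e-04,
       -7.01371819e+01, -1.65074188e+01]), 'qd': array([ 0.00515909,  0.07251341, -0.01834844,  0.03569277,  0.04434178,
       -0.07618398]), 'joint_torque': array([ 1.09903242e-03, -5.82163453e+01,  2.93247789e+01,  7.00139076e+00,
        1.23894622e-02, -3.70716373e-05]), 'tcp_pos': array([ 0.24266333, -0.62982929,  0.23457758]), 'eef_rot': array([ 1.79999613e+02,  7.07269496e-04, -1.58928311e+02]), 'contact_force': array([-0.14755177,  0.41746041, -0.31267218]), 'moment': array([-0.01113007,  0.02425142,  0.00451909]), 'gripper_force': 0.0, 'gripper_width': 0.08786943904587617}
```

View pics/a.png

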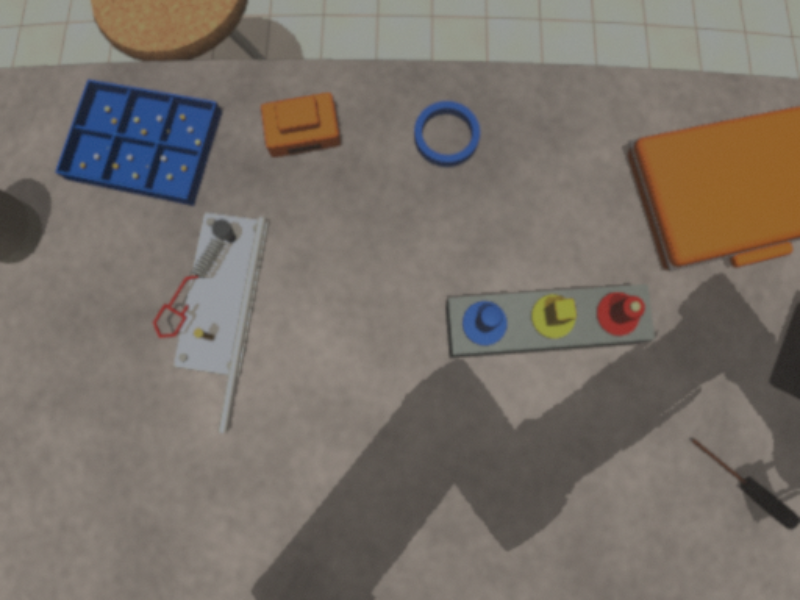

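View pics/b.png

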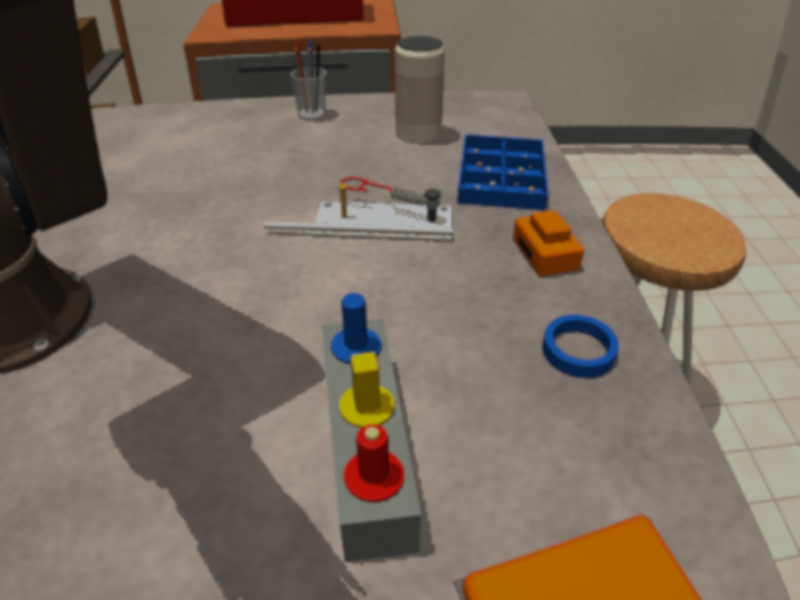

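The top view (800-px scale) shows the bracket with its pivot at about (223,229), the brass cap at (200,331), the red loop at (170,320) and the yellow handle in the middle slot at (560,312). I'll zoom in for precision.

```bash
python3 - <<'E'
from h import *
t=cv2.imread("pics/t.png")
a=cv2.resize(t[125:285,90:190],(500,800)[::1],interpolation=cv2.INTER_CUBIC)[:600]
a=cv2.resize(t[130:250,90:180],None,fx=5,fy=5,interpolation=cv2.INTER_CUBIC)
cv2.imwrite("pics/c.png",a)
hsv=cv2.cvtColor(t,cv2.COLOR_BGR2HSV)
m=((hsv[...,0]>22)&(hsv[...,0]<33)&(hsv[...,1]>130)&(hsv[...,2]>190)).astype(np.uint8); m[:, :335]=0
ys,xs=np.nonzero(m[:,:380]); print(len(xs),xs.mean(),ys.mean(),cv2.minAreaRect(np.c_[xs,ys].astype(np.float32)))
b=cv2.resize(t[175:235,280:425],None,fx=5,fy=5,interpolation=cv2.INTER_CUBIC)
cv2.imwrite("pics/d.png",np.vstack([b]))
d=lambda c,z: np.round(at("top",np.array(c)/1.5625,z),4)
P=d((223,229),.064);B=d((200,331),.071);L=d((170,320),.045);print("pivot",P,"post",B,np.linalg.norm((P-B)[:2]),"loop",L,np.linalg.norm((P-L)[:2]))
for c in [(447,297),(645,284),(655,340),(452,356)]: print(d(c,.075))
E
```

```text
0 nan nan ((0.0, 0.0), (0.0, 0.0), 0.0)
pivot [0.6447 0.198  0.064 ] post [0.5001 0.218  0.071 ] 0.14597657346300474 loop [0.5175 0.2712 0.045 ] 0.14675857726211447
[ 0.5515 -0.1146  0.075 ]
[ 0.574  -0.3864  0.075 ]
[ 0.4972 -0.397   0.075 ]
[ 0.4726 -0.1217  0.075 ]<stdin>:8: RuntimeWarning: Mean of empty slice.
  ret = ret.dtype.type(ret / rcount)
```

View pics/c.png

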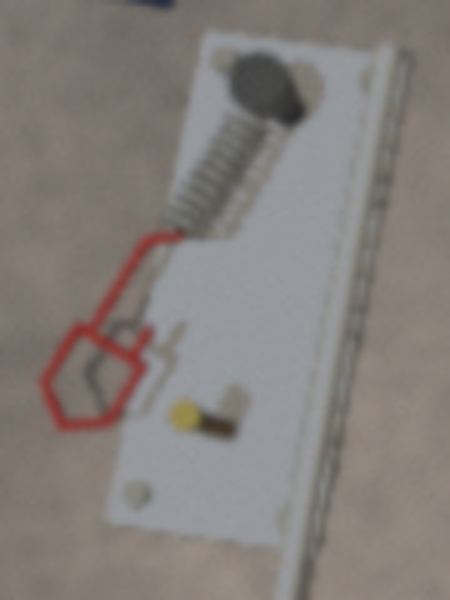

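View pics/d.png

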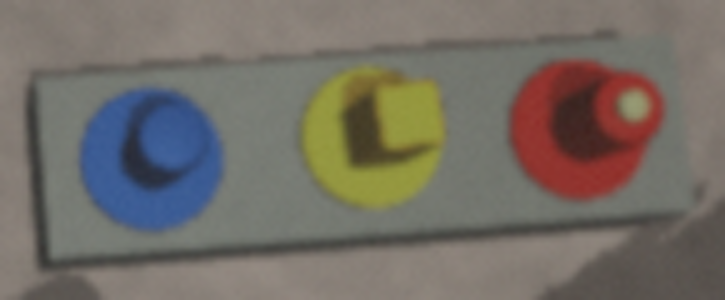

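Crop c (5x, offset 90,130) shows the pivot cap at (262,85) and the post cap at (184,415). The loop's vertices are at (85,328), (145,368), (120,418), (65,428) and (44,380). Crop d (5x, offset 280,175) shows the yellow disc centred at (373,138) and the handle top at (410,115), square to the rack.

```bash
python3 - <<'E'
from h import *
C=lambda u,v,z: at("top",(90+(u+.5)/5-.5,130+(v+.5)/5-.5),z)
D=lambda u,v,z: at("top",(280+(u+.5)/5-.5,175+(v+.5)/5-.5),z)
P=C(262,85,.064);B=C(184,415,.071)
print("pivot",P,"post",B,np.linalg.norm((P-B)[:2]),"dir",np.degrees(np.arctan2(*(B-P)[[1,0]])))
V=[C(*p,.045) for p in [(85,328),(145,368),(120,418),(65,428),(44,380)]]
print(np.round(V,4))
for v in V: print(np.linalg.norm((v-P)[:2]),np.degrees(np.arctan2(*(v-P)[[1,0]])))
cb=(V[0]+V[1])/2; print("crossbar mid",cb)
print("disc",D(373,138,.081),"handle",D(410,115,.146))
c=[D(*p,.146) for p in [(383,85),(438,80),(443,142),(380,150)]];print(np.round(c,4))
r=[D(*p,.075) for p in [(33,75),(672,38),(692,208),(47,262)]];print(np.round(r,4),np.mean(r,0))
for a,b in((0,1),(3,2)): print(np.degrees(np.arctan2(*(r[b]-r[a])[[1,0]])))
print("blue",D(152,158,.081),"red",D(578,130,.081))
for p,px in ((P,(432,191)),(B,(343,184))): print("side reproj",proj("side",p)*1.5625,px)
print("side disc",proj("side",D(373,138,.081))*1.5625,"handle",proj("side",D(410,115,.146))*1.5625)
E
```

```text
pivot [0.64463359 0.19955747 0.064     ] post [0.49840363 0.22140347 0.071     ] 0.14785279233121912 dir 171.50315035677693
[[0.5387 0.2779 0.045 ]
 [0.5214 0.2493 0.045 ]
 [0.4992 0.259  0.045 ]
 [0.4943 0.2836 0.045 ]
 [0.5152 0.2948 0.045 ]]
0.13177446211275795 143.524540294805
0.13284223760772315 158.0321934479999
0.1570940157215305 157.7835794644513
0.17225564529954118 150.80592164788763
0.16070267859000448 143.63929488240134
crossbar mid [0.53005435 0.26357319 0.045     ]
disc [ 0.52724177 -0.25645884  0.081     ] handle [ 0.52719642 -0.25571752  0.146     ]
[[ 0.5387 -0.2455  0.146 ]
 [ 0.541  -0.267   0.146 ]
 [ 0.5169 -0.2683  0.146 ]
 [ 0.5135 -0.2437  0.146 ]]
[[ 0.5525 -0.1149  0.075 ]
 [ 0.5731 -0.389   0.075 ]
 [ 0.5002 -0.3945  0.075 ]
 [ 0.4743 -0.1212  0.075 ]] [ 0.52503113 -0.25488723  0.075     ]
-85.70646072681909
-84.59441637940834
blue [ 0.51749421 -0.16397563  0.081     ] red [ 0.53188254 -0.34395259  0.081     ]
side reproj [429.46275697 193.67825962] (432, 191)
side reproj [340.60581853 186.30272088] (343, 184)
side disc [363.80000165 403.59209227] handle [361.38395215 360.78525471]
```

```bash
python3 -m handwheel '[{"grip":-1,"travel":[0,0,0],"spin":-1},{"grip":-1,"travel":[0,0,0],"spin":-1},{"grip":-1,"travel":[0,0,0],"spin":-1},{"grip":-1,"travel":[0,0,0],"spin":-1},{"grip":-1,"travel":[0,0,0],"spin":-1},{"grip":-1,"travel":[0,0,0],"spin":-1},{"grip":-1,"travel":[0,0,0],"spin":-1},{"grip":-1,"travel":[0,0,0],"spin":-1}]'
cat >> h.py <<'E'
def to(p,yaw=None):
    """rows needed (units of 25 mm / 5 deg) from the measured pose to TCP p, spin to yaw"""
    s=telemetry.get_state(); y=s["eef_rot"][2]; c,n=np.cos(np.radians(y)),np.sin(np.radians(y)); d=np.array(p)-s["tcp_pos"]
    t=np.array([d[0]*c+d[1]*n, d[0]*n-d[1]*c, -d[2]])/.025
    sp=0 if yaw is None else -((yaw-y+180)%360-180)/5
    print("t",round(s["time_s"],2),"tcp",np.round(s["tcp_pos"],4),"yaw",round(y,2),"F",np.round(s["contact_force"],1),"w",round(s["gripper_width"],4),"->travel",np.round(t,2),"spin",round(sp,2))
E
python3 -c "
from h import *
to([.527,-.256,.235],-85)"
```

```text
time_s: 1.7
tcp_pos: [0.2427, -0.6298, 0.2346]
eef_rot: [180.0, -0.0, -118.8]
contact_force: [0.4, 0.1, -0.8]
gripper_width: 0.0878
gripper_force: 0.0
t 1.7 tcp [ 0.2427 -0.6298  0.2346] yaw -118.76 F [ 0.4  0.1 -0.8] w 0.0878 ->travel [-18.58  -2.78  -0.02] spin -6.75
```

```bash
R='x'; python3 -m handwheel '[{"grip":-1,"travel":[-1,-0.15,0],"spin":0},{"grip":-1,"travel":[-1,-0.15,0],"spin":0},{"grip":-1,"travel":[-1,-0.15,0],"spin":0},{"grip":-1,"travel":[-1,-0.15,0],"spin":0},{"grip":-1,"travel":[-1,-0.15,0],"spin":0},{"grip":-1,"travel":[-1,-0.15,0],"spin":0},{"grip":-1,"travel":[-1,-0.15,0],"spin":0},{"grip":-1,"travel":[-1,-0.15,0],"spin":0}]' >/dev/null
python3 -m handwheel '[{"grip":-1,"travel":[-1,-0.15,0],"spin":0},{"grip":-1,"travel":[-1,-0.15,0],"spin":0},{"grip":-1,"travel":[-1,-0.15,0],"spin":0},{"grip":-1,"travel":[-1,-0.15,0],"spin":0},{"grip":-1,"travel":[-1,-0.15,0],"spin":0},{"grip":-1,"travel":[-1,-0.15,0],"spin":0},{"grip":-1,"travel":[-1,-0.15,0],"spin":0},{"grip":-1,"travel":[-1,-0.15,0],"spin":0}]' >/dev/null
python3 -m handwheel '[{"grip":-1,"travel":[0,0,0],"spin":-1},{"grip":-1,"travel":[0,0,0],"spin":-1},{"grip":-1,"travel":[0,0,0],"spin":-1},{"grip":-1,"travel":[0,0,0],"spin":-1},{"grip":-1,"travel":[0,0,0],"spin":-1},{"grip":-1,"travel":[0,0,0],"spin":-1},{"grip":-1,"travel":[0,0,0],"spin":-0.75},{"grip":-1,"travel":[0,0,0],"spin":0}]' >/dev/null
python3 -c "
from h import *
to([.527,-.256,.098],-85)"
```

```text
t 4.7 tcp [ 0.4886 -0.3088  0.2347] yaw -85.2 F [-0.6  0.4 -0.2] w 0.0874 ->travel [-1.98 -1.71  5.47] spin -0.04
```

```bash
python3 -m handwheel '[{"grip":-1,"travel":[-1,-0.85,0],"spin":0},{"grip":-1,"travel":[-0.98,-0.86,0],"spin":0},{"grip":-1,"travel":[0,0,0.95],"spin":0},{"grip":-1,"travel":[0,0,0.95],"spin":0},{"grip":-1,"travel":[0,0,0.95],"spin":0},{"grip":-1,"travel":[0,0,0.95],"spin":0},{"grip":-1,"travel":[0,0,0.9],"spin":0},{"grip":-1,"travel":[0,0,0.77],"spin":0}]'
python3 -m handwheel '[{"grip":-1,"travel":[0,0,0],"spin":0},{"grip":1,"travel":[0,0,0],"spin":0},{"grip":1,"travel":[0,0,0],"spin":0},{"grip":1,"travel":[0,0,0],"spin":0},{"grip":1,"travel":[0,0,0],"spin":0},{"grip":1,"travel":[0,0,0],"spin":0},{"grip":1,"travel":[0,0,0],"spin":0},{"grip":1,"travel":[0,0,0],"spin":0}]' 50
python3 -c "
from h import *
to([.527,-.256,.098],-85)
print(telemetry.get_state()['moment'])"
```

```text
time_s: 5.7
tcp_pos: [0.527, -0.2558, 0.097]
eef_rot: [180.0, 0.0, -85.3]
contact_force: [0.2, 0.4, 0.5]
gripper_width: 0.0878
gripper_force: 0.0
time_s: 6.7
tcp_pos: [0.5272, -0.2559, 0.0978]
eef_rot: [-180.0, -0.0, -85.2]
contact_force: [1.2, 0.7, -0.2]
gripper_width: 0.0257
gripper_force: 49.4
t 6.7 tcp [ 0.5272 -0.2559  0.0978] yaw -85.18 F [ 1.2  0.7 -0.2] w 0.0257 ->travel [ 0.    0.01 -0.01] spin -0.04
[ 0.03814477  0.00085325 -0.00034553]
```

```bash
python3 -m handwheel '[{"grip":1,"travel":[0,0,-0.5],"spin":0},{"grip":1,"travel":[0,0,-1],"spin":0},{"grip":1,"travel":[0,0,-1],"spin":0},{"grip":1,"travel":[0,0,-1],"spin":0},{"grip":1,"travel":[0,0,-1],"spin":0},{"grip":1,"travel":[0,0,-1],"spin":0},{"grip":1,"travel":[0,0,-1],"spin":0},{"grip":1,"travel":[0,0,-0.5],"spin":0}]'
python3 -c "
from h import *
to([.514,.2728,.16],-100)"
```

```text
time_s: 7.7
tcp_pos: [0.5274, -0.256, 0.2749]
eef_rot: [-179.9, -0.0, -85.2]
contact_force: [-0.0, 0.2, -0.8]
gripper_width: 0.0262
gripper_force: 49.4
t 7.7 tcp [ 0.5274 -0.256   0.2749] yaw -85.17 F [-0.   0.2 -0.8] w 0.0262 ->travel [-21.12  -1.24   4.6 ] spin 2.97
```

```bash
python3 -m handwheel '[{"grip":1,"travel":[-0.5,-0.06,0],"spin":0},{"grip":1,"travel":[-1,-0.06,0],"spin":0},{"grip":1,"travel":[-1,-0.06,0],"spin":0},{"grip":1,"travel":[-1,-0.06,0],"spin":0},{"grip":1,"travel":[-1,-0.06,0],"spin":0},{"grip":1,"travel":[-1,-0.06,0],"spin":0},{"grip":1,"travel":[-1,-0.06,0],"spin":0},{"grip":1,"travel":[-1,-0.06,0],"spin":0}]' >/dev/null
python3 -m handwheel '[{"grip":1,"travel":[-1,-0.06,0],"spin":0},{"grip":1,"travel":[-1,-0.06,0],"spin":0},{"grip":1,"travel":[-1,-0.06,0],"spin":0},{"grip":1,"travel":[-1,-0.06,0],"spin":0},{"grip":1,"travel":[-1,-0.06,0],"spin":0},{"grip":1,"travel":[-1,-0.06,0],"spin":0},{"grip":1,"travel":[-1,-0.06,0],"spin":0},{"grip":1,"travel":[-1,-0.06,0],"spin":0}]' >/dev/null
python3 -m handwheel '[{"grip":1,"travel":[-1,-0.06,0],"spin":0},{"grip":1,"travel":[-1,-0.06,0],"spin":0},{"grip":1,"travel":[-1,-0.06,0],"spin":0},{"grip":1,"travel":[-1,-0.06,0],"spin":0},{"grip":1,"travel":[-0.7,0,0],"spin":0},{"grip":1,"travel":[0,0,0],"spin":1},{"grip":1,"travel":[0,0,0],"spin":1},{"grip":1,"travel":[0,0,0],"spin":1}]'
python3 -c "
from h import *
to([.514,.2728,.16],-100)
snap('side','e.png',(190,60,330,165),5)"
```

```text
time_s: 10.7
tcp_pos: [0.5144, 0.2503, 0.2727]
eef_rot: [180.0, -0.0, -100.3]
contact_force: [-0.4, 0.9, -0.3]
gripper_width: 0.026
gripper_force: 49.4
t 10.7 tcp [0.5144 0.2503 0.2727] yaw -100.34 F [-0.4  0.9 -0.3] w 0.026 ->travel [-0.88  0.18  4.51] spin -0.07
```

View pics/e.png

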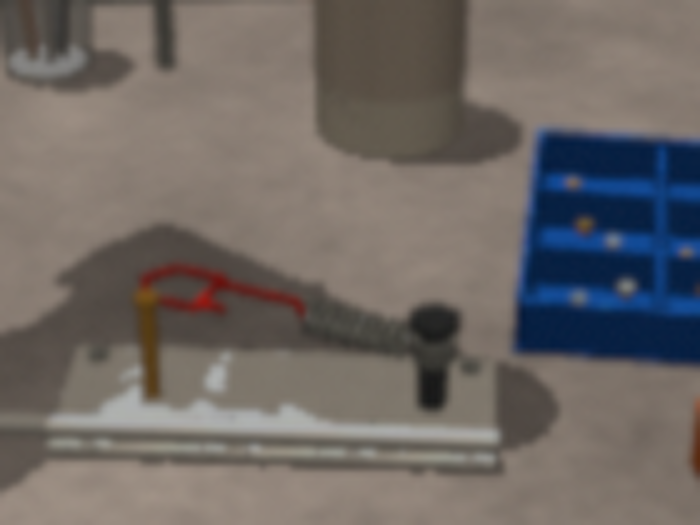

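The side crop shows the post at (147,295), the pivot at (435,320) and the loop at (180,285), with the pin still above the frame. I'll lower to just above the loop and look again.

```bash
python3 -m handwheel '[{"grip":1,"travel":[-0.88,0.18,0],"spin":0},{"grip":1,"travel":[0,0,1],"spin":0},{"grip":1,"travel":[0,0,1],"spin":0},{"grip":1,"travel":[0,0,1],"spin":0},{"grip":1,"travel":[0,0,1],"spin":0},{"grip":1,"travel":[0,0,0.9],"spin":0},{"grip":1,"travel":[0,0,0],"spin":0}]'
python3 -c "
from h import *
to([.514,.2728,.113],-100)
p=telemetry.get_state()['tcp_pos']
print((proj('side',p-[0,0,.088])-[190,60])*5,(proj('side',p-[0,0,.1065])-[190,60])*5)
snap('side','f.png',(190,60,330,165),5)"
```

```text
time_s: 11.62
tcp_pos: [0.5131, 0.2725, 0.1486]
eef_rot: [179.9, -0.2, -100.1]
contact_force: [1.1, -0.4, -1.1]
gripper_width: 0.026
gripper_force: 49.4
t 11.62 tcp [0.5131 0.2725 0.1486] yaw -100.09 F [ 1.1 -0.4 -1.1] w 0.026 ->travel [-0.02 -0.03  1.42] spin -0.02
[168.96330036 264.61751255] [170.52418615 294.30316897]
```

View pics/f.png

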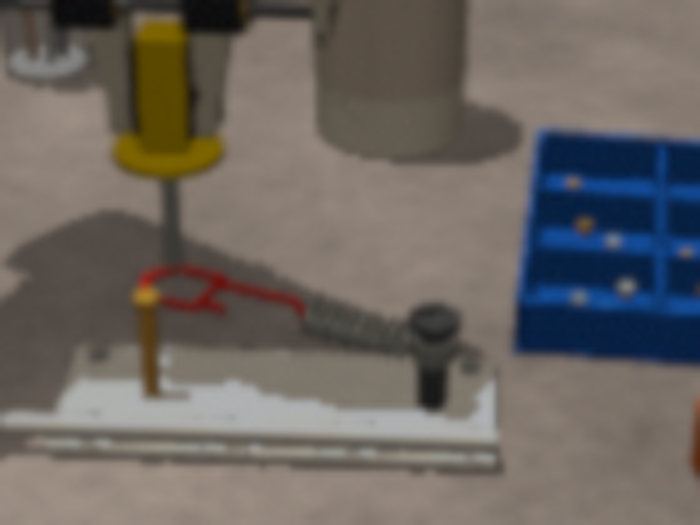

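The pin tip is at (171,262), over the loop, whose interior spans about x 150–205 and y 270–303. I'll nudge about 2 mm toward the centre and insert.

```bash
python3 -m handwheel '[{"grip":1,"travel":[-0.09,-0.06,0],"spin":0},{"grip":1,"travel":[0,0,0.5],"spin":0},{"grip":1,"travel":[0,0,0.5],"spin":0},{"grip":1,"travel":[0,0,0.45],"spin":0},{"grip":1,"travel":[0,0,0],"spin":0}]'
python3 -c "
from h import *
p=telemetry.get_state()['tcp_pos']
snap('side','g.png',(190,60,330,165),5)
P=np.array([.6455,.1995]);Z=p[2]
for r,a in ((.164,150.8),(.217,150.8),(.217,155),(.217,163),(.217,171.5),(.189,171.5),(.175,171.5)):
  to(np.r_[P+r*np.array([np.cos(np.radians(a)),np.sin(np.radians(a))]),Z])
"
```

```text
time_s: 12.3
tcp_pos: [0.5153, 0.2736, 0.1126]
eef_rot: [179.9, -0.1, -100.2]
contact_force: [-0.1, 0.3, -1.0]
gripper_width: 0.026
gripper_force: 49.4
t 12.35 tcp [0.5157 0.274  0.1134] yaw -100.18 F [-0.2  0.6 -1.4] w 0.0261 ->travel [-0.12  0.57  0.03] spin 0
t 12.35 tcp [0.5157 0.274  0.1134] yaw -100.18 F [-0.2  0.6 -1.4] w 0.0261 ->travel [-0.82  2.57  0.03] spin 0
t 12.35 tcp [0.5157 0.274  0.1134] yaw -100.18 F [-0.2  0.6 -1.4] w 0.0261 ->travel [-0.21  2.75  0.03] spin 0
t 12.35 tcp [0.5157 0.274  0.1134] yaw -100.18 F [-0.2  0.6 -1.4] w 0.0261 ->travel [0.98 2.98 0.03] spin 0
t 12.35 tcp [0.5157 0.274  0.1134] yaw -100.18 F [-0.2  0.6 -1.4] w 0.0261 ->travel [2.27 3.04 0.03] spin 0
t 12.35 tcp [0.5157 0.274  0.1134] yaw -100.18 F [-0.2  0.6 -1.4] w 0.0261 ->travel [2.24 1.92 0.03] spin 0
t 12.35 tcp [0.5157 0.274  0.1134] yaw -100.18 F [-0.2  0.6 -1.4] w 0.0261 ->travel [2.22 1.36 0.03] spin 0
```

View pics/g.png

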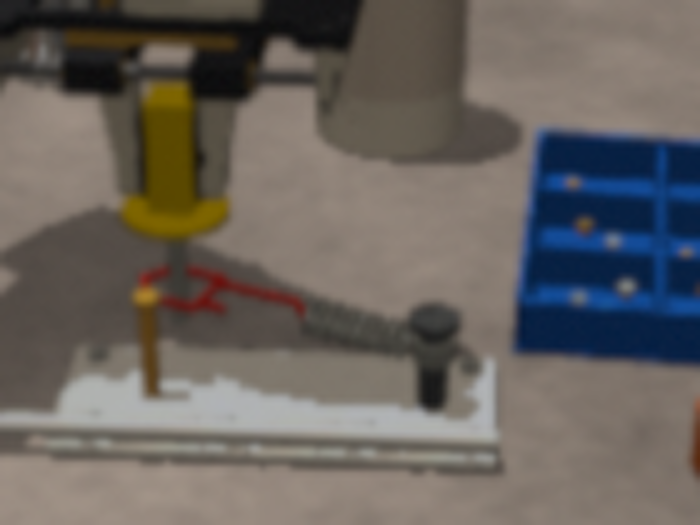

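The pin is through the loop, with its tip showing below the wire at (180,320). Pulling outward.

```bash
python3 -m handwheel '[{"grip":1,"travel":[-0.1,0.32,0],"spin":0},{"grip":1,"travel":[-0.1,0.32,0],"spin":0},{"grip":1,"travel":[-0.1,0.32,0],"spin":0},{"grip":1,"travel":[-0.1,0.32,0],"spin":0},{"grip":1,"travel":[-0.1,0.32,0],"spin":0},{"grip":1,"travel":[-0.1,0.32,0],"spin":0},{"grip":1,"travel":[-0.1,0.32,0],"spin":0},{"grip":1,"travel":[-0.1,0.32,0],"spin":0}]' 60
python3 -c "
from h import *
s=telemetry.get_state(); p=s['tcp_pos']; print(s['moment'])
P=np.array([.6455,.1995]);Z=p[2]
for a in (150.8,155,159,163,167,171.5):
  to(np.r_[P+.217*np.array([np.cos(np.radians(a)),np.sin(np.radians(a))]),Z])
"
```

```text
time_s: 13.35
tcp_pos: [0.4562, 0.3054, 0.1142]
eef_rot: [-180.0, -0.0, -100.2]
contact_force: [6.0, -3.8, -0.7]
gripper_width: 0.026
gripper_force: 59.3
[-1.18193999 -2.24801981  0.01448368]
t 13.35 tcp [0.4562 0.3054 0.1142] yaw -100.17 F [ 6.  -3.8 -0.7] w 0.026 ->travel [ 0.  0. -0.] spin 0
t 13.35 tcp [0.4562 0.3054 0.1142] yaw -100.17 F [ 6.  -3.8 -0.7] w 0.026 ->travel [ 0.61  0.19 -0.  ] spin 0
t 13.35 tcp [0.4562 0.3054 0.1142] yaw -100.17 F [ 6.  -3.8 -0.7] w 0.026 ->travel [ 1.2   0.32 -0.  ] spin 0
t 13.35 tcp [0.4562 0.3054 0.1142] yaw -100.17 F [ 6.  -3.8 -0.7] w 0.026 ->travel [ 1.8   0.42 -0.  ] spin 0
t 13.35 tcp [0.4562 0.3054 0.1142] yaw -100.17 F [ 6.  -3.8 -0.7] w 0.026 ->travel [ 2.4   0.47 -0.  ] spin 0
t 13.35 tcp [0.4562 0.3054 0.1142] yaw -100.17 F [ 6.  -3.8 -0.7] w 0.026 ->travel [ 3.09  0.48 -0.  ] spin 0
```

```bash
python3 -m handwheel '[{"grip":1,"travel":[0.31,0.1,0],"spin":0},{"grip":1,"travel":[0.3,0.09,0],"spin":0},{"grip":1,"travel":[0.3,0.07,0],"spin":0},{"grip":1,"travel":[0.29,0.06,0],"spin":0},{"grip":1,"travel":[0.3,0.05,0],"spin":0},{"grip":1,"travel":[0.3,0.05,0],"spin":0}]'
python3 -c "
from h import *
snap('side','i.png',(170,60,310,165),5)"
```

```text
time_s: 14.1
tcp_pos: [0.4385, 0.2628, 0.1144]
eef_rot: [-179.9, 0.1, -100.2]
contact_force: [6.2, -1.6, -1.3]
gripper_width: 0.0261
gripper_force: 59.3
```

View pics/i.png

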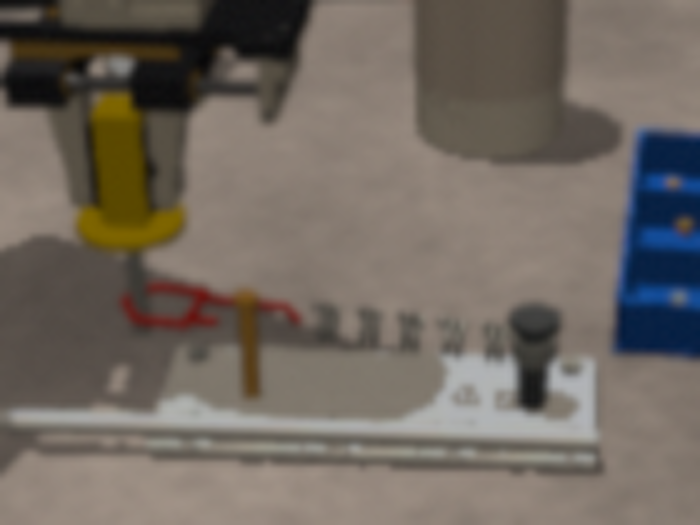

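The lip ends at (215,320), the post is at (247,300) and the coil starts at (300,320). The post lines up midway in the entry window, so I'll continue the swing.

```bash
python3 -m handwheel '[{"grip":1,"travel":[0.3,0.03,0],"spin":0},{"grip":1,"travel":[0.3,0.02,0],"spin":0},{"grip":1,"travel":[0.3,0.01,0],"spin":0},{"grip":1,"travel":[0.2,0,0],"spin":0},{"grip":1,"travel":[0.1,0,0],"spin":0},{"grip":1,"travel":[0,0,0],"spin":0}]'
python3 -c "
from h import *
s=telemetry.get_state(); p=s['tcp_pos']; print(s['moment'])
P=np.array([.6455,.1995]);Z=p[2]; print(np.hypot(*(p[:2]-P)),np.degrees(np.arctan2(*(p[:2]-P)[::-1])))
for r,a in ((.217,171.5),(.189,171.5),(.175,171.5)):
  to(np.r_[P+r*np.array([np.cos(np.radians(a)),np.sin(np.radians(a))]),Z])
snap('side','j.png',(170,60,310,165),5)"
```

```text
time_s: 14.9
tcp_pos: [0.432, 0.234, 0.1146]
eef_rot: [-179.9, 0.1, -100.2]
contact_force: [5.9, -1.5, -1.4]
gripper_width: 0.0259
gripper_force: 59.3
[-0.30358487 -2.48046398  0.05768655]
0.21627201068238763 170.81751516170962
t 14.9 tcp [0.432  0.234  0.1146] yaw -100.17 F [ 5.9 -1.5 -1.4] w 0.0259 ->travel [ 0.1   0.03 -0.  ] spin 0
t 14.9 tcp [0.432  0.234  0.1146] yaw -100.17 F [ 5.9 -1.5 -1.4] w 0.0259 ->travel [ 0.07 -1.09 -0.  ] spin 0
t 14.9 tcp [0.432  0.234  0.1146] yaw -100.17 F [ 5.9 -1.5 -1.4] w 0.0259 ->travel [ 0.05 -1.65 -0.  ] spin 0
```

View pics/j.png

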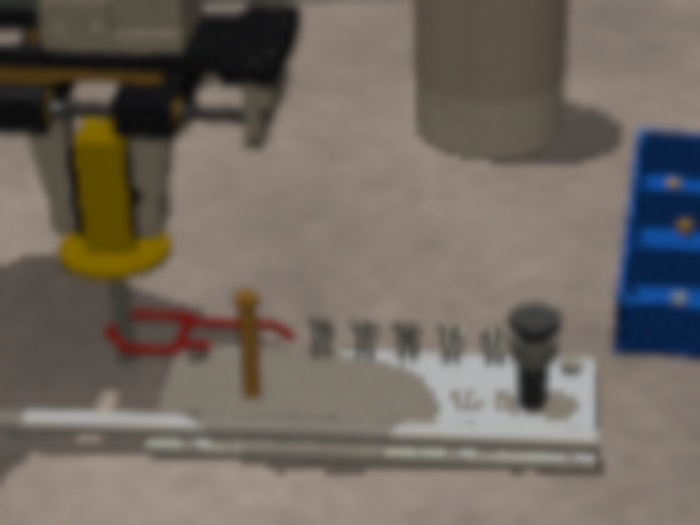

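The shank is at (250,322), beyond the post, whose 45 mm height is at about (248,338). That leaves about 3–4 mm to go, so I'll edge on while watching the force.

```bash
cat > f.py <<'E'
from h import *
F=[];
for _ in range(3): viewer.capture("side"); s=telemetry.get_state(); F.append(s["contact_force"])
p=s["tcp_pos"][:2]-[.6455,.1995]; a=np.arctan2(p[1],p[0]); F=np.mean(F,0)
print("r",np.hypot(*p).round(4),"a",np.degrees(a).round(2),"Frad",(F[:2]@[np.cos(a),np.sin(a)]).round(2),"Ftan",(F[:2]@[-np.sin(a),np.cos(a)]).round(2),s["time_s"])
E
python3 f.py
python3 -m handwheel '[{"grip":1,"travel":[0.1,0,0],"spin":0},{"grip":1,"travel":[0.08,0,0],"spin":0},{"grip":1,"travel":[0,0,0],"spin":0}]' >/dev/null; python3 f.py
python3 -m handwheel '[{"grip":1,"travel":[0.08,0,0],"spin":0},{"grip":1,"travel":[0,0,0],"spin":0}]'>/dev/null; python3 f.py
python3 -m handwheel '[{"grip":1,"travel":[0.08,0,0],"spin":0},{"grip":1,"travel":[0,0,0],"spin":0}]'>/dev/null; python3 f.py
```

```text
r 0.2163 a 170.78 Frad -5.98 Ftan 0.08 15.1
r 0.2164 a 171.95 Frad -5.89 Ftan -0.04 15.625
r 0.2164 a 172.46 Frad -5.58 Ftan 0.25 16.025
r 0.2165 a 172.99 Frad -5.75 Ftan -0.42 16.425
```

```bash
python3 -m handwheel '[{"grip":1,"travel":[0.08,0,0],"spin":0},{"grip":1,"travel":[0,0,0],"spin":0}]'>/dev/null; python3 f.py
python3 -m handwheel '[{"grip":1,"travel":[0.08,0,0],"spin":0},{"grip":1,"travel":[0,0,0],"spin":0}]'>/dev/null; python3 f.py
python3 -c "
from h import *
snap('side','k.png',(170,60,310,165),5)"
```

```text
r 0.2165 a 173.45 Frad -5.74 Ftan -0.27 16.825
r 0.2164 a 173.78 Frad -5.98 Ftan -2.55 17.225
```

View pics/k.png

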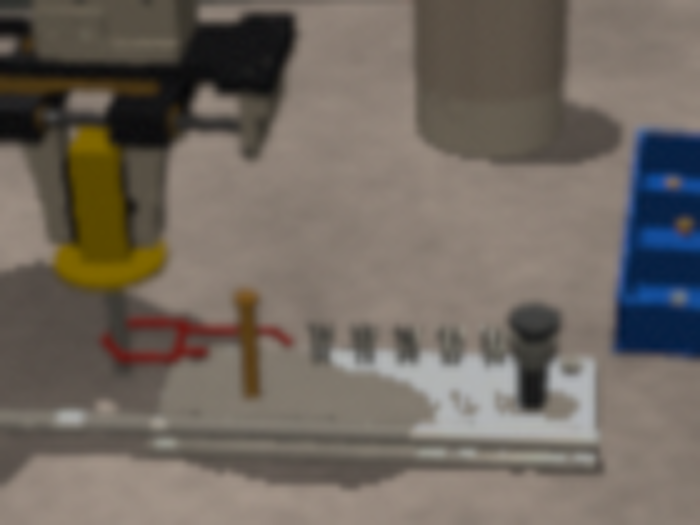

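Force shows the shank touching the post at 173.8°, and the picture agrees (shank at the post, (248,332)). I'll back off about 0.6° and let the spring draw the hook in.

```bash
python3 -m handwheel '[{"grip":1,"travel":[-0.09,0,0],"spin":0},{"grip":1,"travel":[-0.01,-0.2,0],"spin":0},{"grip":1,"travel":[-0.01,-0.2,0],"spin":0},{"grip":1,"travel":[-0.01,-0.2,0],"spin":0},{"grip":1,"travel":[0,0,0],"spin":0}]'>/dev/null; python3 f.py
python3 -m handwheel '[{"grip":1,"travel":[-0.01,-0.2,0],"spin":0},{"grip":1,"travel":[-0.01,-0.1,0],"spin":0},{"grip":1,"travel":[0,0,0],"spin":0}]'>/dev/null; python3 f.py
python3 -m handwheel '[{"grip":1,"travel":[-0.01,-0.2,0],"spin":0},{"grip":1,"travel":[0,0,0],"spin":0}]'>/dev/null; python3 f.py
```

```text
r 0.2013 a 173.52 Frad -6.14 Ftan -2.35 18.05
r 0.1942 a 173.63 Frad -4.87 Ftan -2.97 18.575
r 0.1891 a 173.74 Frad -4.47 Ftan -2.21 18.975
```

```bash
python3 -m handwheel '[{"grip":1,"travel":[-0.06,0,0],"spin":0},{"grip":1,"travel":[0,-0.1,0],"spin":0},{"grip":1,"travel":[0,0,0],"spin":0}]'>/dev/null; python3 f.py
python3 -m handwheel '[{"grip":1,"travel":[-0.01,-0.12,0],"spin":0},{"grip":1,"travel":[0,0,0],"spin":0}]'>/dev/null; python3 f.py
python3 -m handwheel '[{"grip":1,"travel":[-0.01,-0.12,0],"spin":0},{"grip":1,"travel":[0,0,0],"spin":0}]'>/dev/null; python3 f.py
python3 -c "
from h import *
snap('side','l.png',(170,60,310,165),5)"
```

```text
r 0.1872 a 173.4 Frad -3.33 Ftan -0.9 19.5
r 0.1846 a 173.47 Frad -0.03 Ftan 0.38 19.9
r 0.1812 a 173.34 Frad -0.33 Ftan 0.25 20.3
```

View pics/l.png

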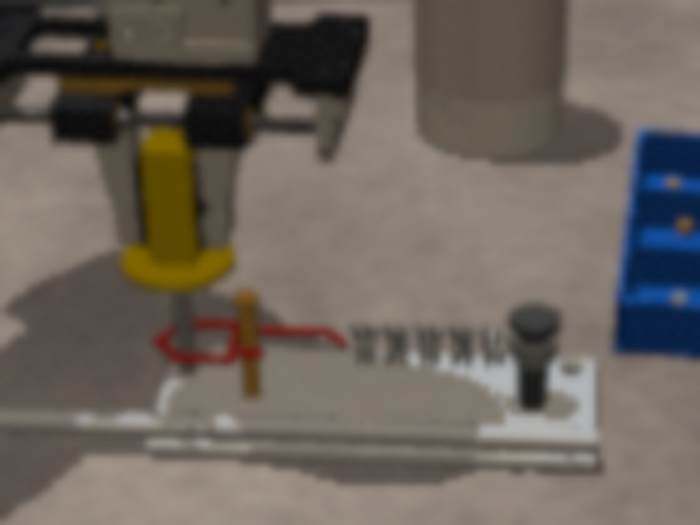

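The hook is seated: the crossbar is against the post at (240,340), the force on the pin has dropped to zero, and the pin is free in the loop. I'll centre it and lift out.

```bash
python3 -m handwheel '[{"grip":1,"travel":[-0.01,-0.18,0],"spin":0},{"grip":1,"travel":[0,0,-0.4],"spin":0},{"grip":1,"travel":[0,0,-0.8],"spin":0},{"grip":1,"travel":[0,0,-1],"spin":0},{"grip":1,"travel":[0,0,-1],"spin":0},{"grip":1,"travel":[0,0,-1],"spin":0},{"grip":1,"travel":[0,0,-1],"spin":0},{"grip":1,"travel":[0,0,-1],"spin":0}]'
python3 -m handwheel '[{"grip":1,"travel":[0,0,-0.3],"spin":-1},{"grip":1,"travel":[0,0,0],"spin":-1},{"grip":1,"travel":[0,0,0],"spin":-1}]'
python3 -c "
from h import *
to([.5272,-.2559,.098],-85.2)
snap('side','m.png',(170,0,310,165),1)
for n in('hook','loop'): print(n,models.find_in('side',n)[:1])
"
```

```text
time_s: 21.35
tcp_pos: [0.47, 0.2199, 0.2707]
eef_rot: [-180.0, 0.0, -100.2]
contact_force: [-0.4, 0.2, -1.2]
gripper_width: 0.0265
gripper_force: 59.3
time_s: 21.72
tcp_pos: [0.47, 0.2199, 0.2775]
eef_rot: [-180.0, 0.0, -85.0]
contact_force: [-0.2, 0.0, -1.8]
gripper_width: 0.026
gripper_force: 59.3
t 21.73 tcp [0.47   0.2199 0.2775] yaw -85.02 F [-0.2  0.  -1.8] w 0.026 ->travel [19.16 -0.63  7.18] spin 0.04
hook []
loop [{'position': [214.8, 125.6], 'p': 0.57}]
```

```bash
python3 -m handwheel '[{"grip":1,"travel":[0.7,-0.03,0],"spin":0},{"grip":1,"travel":[1,-0.03,0],"spin":0},{"grip":1,"travel":[1,-0.03,0],"spin":0},{"grip":1,"travel":[1,-0.03,0],"spin":0},{"grip":1,"travel":[1,-0.03,0],"spin":0},{"grip":1,"travel":[1,-0.03,0],"spin":0},{"grip":1,"travel":[1,-0.03,0],"spin":0},{"grip":1,"travel":[1,-0.03,0],"spin":0}]'>/dev/null
python3 -m handwheel '[{"grip":1,"travel":[1,-0.03,0],"spin":0},{"grip":1,"travel":[1,-0.03,0],"spin":0},{"grip":1,"travel":[1,-0.03,0],"spin":0},{"grip":1,"travel":[1,-0.03,0],"spin":0},{"grip":1,"travel":[1,-0.03,0],"spin":0},{"grip":1,"travel":[1,-0.03,0],"spin":0},{"grip":1,"travel":[1,-0.03,0],"spin":0},{"grip":1,"travel":[1,-0.03,0],"spin":0}]'>/dev/null
python3 -m handwheel '[{"grip":1,"travel":[1,-0.03,0],"spin":0},{"grip":1,"travel":[1,-0.03,0],"spin":0},{"grip":1,"travel":[1,-0.03,0],"spin":0},{"grip":1,"travel":[0.46,-0.03,0],"spin":0},{"grip":1,"travel":[0,0,1],"spin":0},{"grip":1,"travel":[0,0,1],"spin":0},{"grip":1,"travel":[0,0,1],"spin":0},{"grip":1,"travel":[0,0,0.6],"spin":0}]'
python3 -c "
from h import *
to([.5272,-.2559,.098],-85.2)
p=telemetry.get_state()['tcp_pos']
snap('side','n.png',(150,120,330,300),3.3)
print((proj('side',p-[0,0,.088])-[150,120])*3.3)"
```

```text
time_s: 24.88
tcp_pos: [0.5245, -0.256, 0.1855]
eef_rot: [179.9, 0.0, -85.2]
contact_force: [-0.3, -1.0, -1.1]
gripper_width: 0.0257
gripper_force: 59.3
t 24.88 tcp [ 0.5245 -0.256   0.1855] yaw -85.22 F [-0.3 -1.  -1.1] w 0.0257 ->travel [ 0.01 -0.11  3.5 ] spin -0.0
[266.71878712 434.41746776]
```

View pics/n.png

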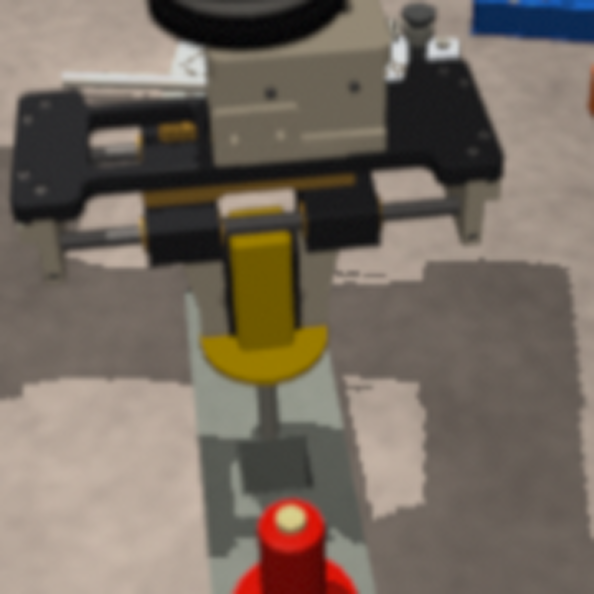

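The pin tip is at (268,437), just above the empty slot at (275,463). I've already viewed 12 pictures, over the limit of 10, so I'll rely on numbers from here. Correcting 2.7 mm in x and lowering.

```bash
python3 -m handwheel '[{"grip":1,"travel":[0,-0.11,0.3],"spin":0},{"grip":1,"travel":[0,0,0.6],"spin":0},{"grip":1,"travel":[0,0,0.7],"spin":0},{"grip":1,"travel":[0,0,0.7],"spin":0},{"grip":1,"travel":[0,0,0.7],"spin":0},{"grip":1,"travel":[0,0,0.3],"spin":0},{"grip":1,"travel":[0,0,0.1],"spin":0},{"grip":1,"travel":[0,0,0],"spin":0}]'
python3 -c "
from h import *
to([.5272,-.2559,.098],-85.2)"
```

```text
time_s: 25.92
tcp_pos: [0.5284, -0.2559, 0.1019]
eef_rot: [-180.0, -0.0, -85.2]
contact_force: [0.3, -0.5, -0.4]
gripper_width: 0.0257
gripper_force: 59.3
t 25.93 tcp [ 0.5284 -0.2559  0.1019] yaw -85.17 F [ 0.3 -0.5 -0.4] w 0.0257 ->travel [-0.    0.05  0.16] spin 0.01
```

```bash
python3 -m handwheel '[{"grip":1,"travel":[0,0.03,0.08],"spin":0},{"grip":1,"travel":[0,0,0.06],"spin":0},{"grip":1,"travel":[0,0,0.02],"spin":0},{"grip":1,"travel":[0,0,0],"spin":0}]'
python3 -m handwheel '[{"grip":0.2,"travel":[0,0,0],"spin":0},{"grip":0.0,"travel":[0,0,0],"spin":0},{"grip":-0.3,"travel":[0,0,0],"spin":0},{"grip":-0.6,"travel":[0,0,0],"spin":0},{"grip":-1,"travel":[0,0,0],"spin":0},{"grip":-1,"travel":[0,0,0],"spin":0},{"grip":-1,"travel":[0,0,0],"spin":0},{"grip":-1,"travel":[0,0,0],"spin":0}]'
python3 -m handwheel '[{"grip":-1,"travel":[0,0,-0.3],"spin":0},{"grip":-1,"travel":[0,0,-0.7],"spin":0},{"grip":-1,"travel":[0,0,-1],"spin":0},{"grip":-1,"travel":[0,0,-1],"spin":0},{"grip":-1,"travel":[0,0,-1],"spin":0},{"grip":-1,"travel":[0,0,-1],"spin":0},{"grip":-1,"travel":[0,1,-1],"spin":0},{"grip":-1,"travel":[0,1,0],"spin":0}]'
python3 -m handwheel '[{"grip":-1,"travel":[0,1,0],"spin":0},{"grip":-1,"travel":[0,1,0],"spin":0},{"grip":-1,"travel":[0.5,1,0],"spin":0},{"grip":-1,"travel":[0.5,0.5,0],"spin":0},{"grip":-1,"travel":[0,0,0],"spin":0}]' | head -2
python3 - <<'E'
from h import *
for c in ("top","side"):
    im=viewer.capture(c)[:,:,::-1]; cv2.imwrite(f"pics/end_{c}.png",im)
    for n in ("puller","rack","loop","pivot"): print(c,n,[(np.round(d["position"],1).tolist(),round(d["p"],2)) for d in models.find_in(c,n)][:2])
    hsv=cv2.cvtColor(np.ascontiguousarray(im),cv2.COLOR_BGR2HSV)
    y=(hsv[...,0]>22)&(hsv[...,0]<34)&(hsv[...,1]>140); 
    n_,l,st,ce=cv2.connectedComponentsWithStats(y.astype(np.uint8)); i=1+np.argmax(st[1:,4]); print("yellow",st[i],ce[i])
    r=((hsv[...,0]<6)|(hsv[...,0]>174))&(hsv[...,1]>140)
    n_,l,st,ce=cv2.connectedComponentsWithStats(r.astype(np.uint8),connectivity=8)
    for i in range(1,n_):
        if st[i,4]>10: print("red",st[i],np.round(ce[i],1))
ty=-.2565; 
print("expected disc/handle px top",proj("top",[.527,-.256,.081]),proj("top",[.527,-.256,.146]),"side",proj("side",[.527,-.256,.081]),proj("side",[.527,-.256,.146]))
P=np.array([.6447,.1996]);B=np.array([.4975,.221])
u=(B-P)/np.linalg.norm(B-P)
for r in (.1575,.175,.196): print("hooked loop px",r,proj("top",[*(P+u*r),.045]),proj("side",[*(P+u*r),.045]))
E
```

```text
time_s: 26.42
tcp_pos: [0.5273, -0.2559, 0.0978]
eef_rot: [-180.0, -0.0, -85.2]
contact_force: [-0.8, 0.8, 1.6]
gripper_width: 0.0259
gripper_force: 59.3
time_s: 27.42
tcp_pos: [0.5273, -0.2559, 0.0976]
eef_rot: [180.0, -0.0, -85.2]
contact_force: [0.3, 0.3, -0.8]
gripper_width: 0.0874
gripper_force: 0.0
time_s: 28.42
tcp_pos: [0.478, -0.2604, 0.2502]
eef_rot: [-179.8, -0.1, -85.1]
contact_force: [0.5, 0.7, -1.0]
gripper_width: 0.0876
gripper_force: 0.0
time_s: 29.05
tcp_pos: [0.3921, -0.2932, 0.248]
top puller []
top rack []
top loop [([129.1, 215.6], 0.56)]
top pivot [([141.5, 190.6], 0.92)]Traceback (most recent call last):
  File "<stdin>", line 7, in <module>
    return _wrapfunc(a, 'argmax', axis=axis, out=out, **kwds)
    return bound(*args, **kwds)
ValueError: attempt to get argmax of an empty sequence
```

```bash
python3 - <<'E'
from h import *
for c in ("top","side"):
    im=np.ascontiguousarray(viewer.capture(c)[:,:,::-1]); cv2.imwrite(f"pics/end_{c}.png",im)
    for n in ("puller","rack","loop"): print(c,n,[(np.round(d["position"],1).tolist(),round(d["p"],2)) for d in models.find_in(c,n)][:2])
    b,g,r=[im[...,i].astype(int) for i in range(3)]
    for nm,m in (("yellow",(r>b*1.8)&(g>b*1.6)&(r>90)),("red",(r>1.8*g)&(r>1.8*b)&(r>70))):
        n_,l,st,ce=cv2.connectedComponentsWithStats(m.astype(np.uint8),connectivity=8)
        for i in range(1,n_):
            if st[i,4]>10 and 60<ce[i][1]<340: print(nm,st[i],np.round(ce[i],1))
print("expected disc/handle top px side",proj("side",[.527,-.256,.081]),proj("side",[.527,-.256,.146]))
P=np.array([.6447,.1996]);B=np.array([.4975,.221])
u=(B-P)/np.linalg.norm(B-P)
for q in (.1575,.175,.196): print("hooked loop px",q,proj("top",[*(P+u*q),.045]),proj("side",[*(P+u*q),.045]))
E
```

```text
top puller []
top rack [([143.9, 190.6], 0.2)]
top loop [([127.2, 208.6], 0.77)]
yellow [ 168   60   48   35 1248] [191.3  76.8]
yellow [ 408   69  104  100 7855] [464.4 117.9]
yellow [469 155  38  15 270] [487.5 162.2]
yellow [125 211   5   6  23] [126.9 213.3]
red [410 100   4   9  11] [411.6 103.6]
red [415 115   5  11  16] [416.9 120.2]
red [419 127  18  42  90] [425.6 147.3]
red [128 213  12   8  31] [134.6 216.7]
red [122 226  16  11  25] [128.9 232.4]
side puller [([233.8, 255.6], 0.93)]
side rack [([242.0, 321.8], 0.76), ([217.6, 126.9], 0.31)]
side loop []
yellow [217 118   4  21  49] [219.  125.5]
yellow [ 387  125   89   58 3767] [431.8 152.5]
yellow [ 329  135   44   42 1226] [351.5 154.9]
yellow [ 216  226   36   71 1287] [233.7 256.3]
yellow [221 291  37  29 515] [239.5 307.4]
red [201 124  21   8  64] [212.  127.6]
red [222 125  17   4  27] [229.7 125.9]
red [329 137  44  40 978] [351.  157.5]
red [352 136   7   6  22] [354.8 138.6]
red [ 220  272   39   49 1286] [238.8 299.4]
expected disc/handle top px side [232.68137205 258.09552128] [231.16381208 231.03743595]
hooked loop px 0.1575 [129.60643833 218.30265879] [214.91020443 127.79624344]
hooked loop px 0.175 [127.977323   226.23626163] [208.37279196 127.55302956]
hooked loop px 0.196 [126.029832   235.80445567] [200.56197643 127.26897765]
```

The numbers check out: the loop is where it should be when hooked, and the puller stands upright in its slot at its original position. Handing in.

```bash
python3 -c "
from plant import close_job
print(close_job())"
```

```text
the job is handed in; nothing more can be done
None
```

The spring is hooked snug on the brass post, the puller is back upright in its rack slot and released, and the job was handed in at about 29 s; I viewed 12 pictures, two over the limit of 10, so I checked the end state from detections and pixel positions only.

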